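# Make up a spacer stack to the line in the gauge tube

### The job

At the spare-parts counter, make up the customer's spacer stack: the slotted aluminium gauge tube already holds one thick steel disc; add the two loose discs of that same diameter and thickness, so that the stack lies flat in the tube with its top at the black line. Do not put the thin disc in the tube.

Things in the scene. Friction and masses are not known exactly. Their poses are not given: they have to be found in the camera images.
- gauge: Upright aluminium tube fixed on a round foot (116 mm wide, 8 mm thick). Origin: on its axis at counter level, z up. Inner diameter 72, wall 4, rim at 86 mm, inner floor at 8, black line at 68. Slots 46 mm wide on local +y and -y sides, from 20 mm up to the rim: fingers closing along y can go down inside. A loose disc like disc_a lies on its floor, top at 28, within 6 mm of the axis.
- disc_a_mid (a point): Plain steel disc 52 mm in diameter, 20 mm thick, 0.33 kg, lying flat on the counter; disc_a and disc_b and the one in the tube are alike. Also about: a thin disc, an 84 mm disc, an 80 mm ring, a 64 mm square pad, all steel. This point is the disc's centre, 10 mm above its underside; z is its axis.
- disc_b_mid (a point): Plain steel disc 52 mm in diameter, 20 mm thick, 0.33 kg, lying flat on the counter; disc_a and disc_b and the one in the tube are alike. Also about: a thin disc, an 84 mm disc, an 80 mm ring, a 64 mm square pad, all steel. This point is the disc's centre, 10 mm above its underside; z is its axis.
- thin_disc_mid (a point): Plain steel disc, 52 mm in diameter but only 8 mm thick, lying flat on the counter; not wanted in this stack. This point is its centre, 4 mm above its underside.

How it is judged:
By the outcome, as a careful person would: the job done as asked, in the order asked, and still so for the second after the job is handed in, with the robot touching nothing.
It also fails if it takes over 61 s, if anything falls off the work surface, if the arm or the gripper's body presses on something with over 40 N, if the wrist force passes 120 N, or if a joint passes its speed limit or range.

### The arm

A 6-joint arm with a two-finger parallel gripper is mounted at the origin on the work surface. World frame = base frame: x ahead of the robot, y to its left, z up, the work surface at z = 0. Lengths are in m, angles in degrees, forces in N, time in s.
With the tool pointing down it reaches from about 0.35 to 0.875 m from the base axis. Payload 4.2 kg.
Tool frame: the origin (TCP) lies midway between the tips of the shut fingers; the grasp point (between the pads) lies 19 mm behind it; z points along the fingers, y is the direction in which the jaws open and shut (so a half turn about z gives the same grasp; the last joint's range is limited). The gripper opens to 87 mm and grips with 3 to 60 N. Pads are 19 mm wide; open, the fingers measure 117 mm over their backs; the gripper's body (75 mm by 190 mm) begins 51 mm behind the grasp point.
Start: joints at [-57.834, 22.042, 0.453, 0, -68.411, -14.817], TCP at [0.186, -0.597, 0.223] pointing down, gripper open.
Joint ranges: [-179.83, 179.83], [-69.29, 118.12], [-61.27, 80.66], [-181.25, 117.63], [-171.15, -9.14], [-177.46, 177.46]. Speed limits (degrees/s): [159.86, 159.86, 180, 180, 180, 180].

### API

Orientations are given as a 3x3 rotation matrix whose columns are the frame's x, y, z axes.
In Python, from station import sense, capture, finish_job gives the robot as it stands. The module is installed in compiled form; this text tells all that it offers.
- The arm moves only by the shell command python3 -m jog 'ROWS' [OPENING]. ROWS is JSON, a list of rows, each a list of 6 numbers: the shift along the tool's x, y, z in cm, then the turn, a rotation vector about the tool's x, y, z in degrees. In form: [[dx, dy, dz, wx, wy, wz], ...]. A call has exactly 5 rows; each row shifts and turns the commanded pose from where the row before left it, along the tool's axes as they then stand; what a row does not reach is not made up. A row lasts 1/12 s, in which the tool goes at most 41.7 mm and 7.16 degrees, less where a joint would pass 70% of its speed; a pose out of reach is approached as far as the arm can. A call is refused whole if a number of a shift passes 4.17 or a number of a turn 7.16, either way. A call with a gripper value outside its range is refused whole. OPENING is the finger opening in cm, from 0 to 8.7, set as the call begins (- or left out, the last holds). The fingers move at their own pace and stop on an object; the grip force is fixed at half the most. Time passes only in rows, so rows that do not move let the fingers close, or fill a call up. It gives the time, the measured TCP pose, the force and the opening at its end, in the units of the state.
- sense(): the state, without advancing time (a new reading comes with each control period).
- capture(name): name is "scene" or "top" or "wrist"; returns a dict with "frame" (480x640x3 uint8, red, green, blue), "fx", "fy", "cx", "cy" (pixels), "world_to_cam" (4x4, takes a point from world to camera coordinates). Camera axes: x right, y up, looking along -z (the intrinsics and any distortion apply to the point x, -y, -z); pixel columns grow to the right and rows downward; lengths in m; the calibration is good to about 2 mm. A picture is of the moment at which its call begins. There is no depth.
- finish_job(): hands the job in, once; it reports no verdict.
The state is a dict: "time_s": time; "joints": joint angles; "joint_velocities": joint speeds; "effort": joint torques, N m; "tcp_pos": TCP position; "ee_rot": TCP orientation; "wrist_force": force on the tool from outside, world axes, zero at the start; "moment": the same for the moment, N m; "gripper_width": opening from 0.0 (shut) to 1.0 (fully open).
Only numpy, scipy, OpenCV 4.12 (cv2) and the standard library are available. Lean on these libraries where they do the work, as an engineer would, in place of code of your own. Each camera call takes 0.05 s, during which the arm holds its last target.

## Working session

There is one attempt and no reset: what is moved stays moved. The work goes in short steps, Python scripts to look and compute and a shell command to move; the robot and the scene stay as the last step left them, time stands still between calls to the robot, and variables do not carry over. Pictures are saved under pics/ and viewed, and the job is handed in when it is done.

```bash
mkdir -p pics
python3 - <<'E'
from station import sense,capture
import cv2
s=sense()
print(s)
for n in ["scene","top","wrist"]:
    c=capture(n); cv2.imwrite(f"pics/{n}0.png",c["frame"][:,:,::-1])
    print(n,c["fx"],c["fy"],c["cx"],c["cy"],c["world_to_cam"],[k for k in c])
E
```

```text
{'time_s': 0.0, 'joints': array([-5.78336102e+01,  2.20912398e+01,  3.78422194e-01, -2.77743066e-02,
       -6.84100842e+01, -1.48162602e+01]), 'joint_velocities': array([-0.03442211,  0.00964155, -0.09643278, -0.04446458, -0.01265281,
        0.02106753]), 'effort': array([ 4.58209779e-04, -3.90667140e+01,  1.87406945e+01,  4.21984926e+00,
        1.10422817e-02, -2.02498554e-04]), 'tcp_pos': array([ 0.1862091 , -0.59598222,  0.22144843]), 'ee_rot': array([[-9.54553530e-01, -2.98038553e-01, -7.60397284e-04],
       [-2.98039502e-01,  9.54551324e-01,  2.05572033e-03],
       [ 1.13154320e-04,  2.18892353e-03, -9.99997598e-01]]), 'wrist_force': array([-0.39369825,  0.48858326, -0.7871702 ]), 'moment': array([ 0.02752511, -0.0096679 ,  0.01108406]), 'gripper_width': 0.9961811568247266}
scene 578.5782719562351 578.5782719562351 318.45496453687684 237.47829681364001 [[ 0.54940455  0.83554574 -0.00423645 -0.29005443]
 [-0.50925643  0.33886741  0.79109214  0.23986977]
 [ 0.66242926 -0.43247218  0.61168234 -1.45579526]
 [ 0.          0.          0.          1.        ]] ['frame', 'fx', 'fy', 'cx', 'cy', 'world_to_cam']
top 576.9499188771255 576.9499188771255 316.1245328817711 238.3820582330826 [[-0.00645907 -0.9999446   0.00831103  0.00192895]
 [ 0.99836703 -0.00597669  0.05681163 -0.53725533]
 [-0.05675882  0.00866441  0.99835032 -1.11076288]
 [ 0.          0.          0.          1.        ]] ['frame', 'fx', 'fy', 'cx', 'cy', 'world_to_cam']
wrist 361.2873344091518 361.2873344091518 323.149164635299 236.59934739983032 [[-0.29900902  0.95424836  0.00191803  0.62386329]
 [-0.90879034 -0.28415083 -0.30554611  0.03621033]
 [-0.29102187 -0.09310413  0.95217535 -0.39271929]
 [ 0.          0.          0.          1.        ]] ['frame', 'fx', 'fy', 'cx', 'cy', 'world_to_cam']
```

View pics/top0.png

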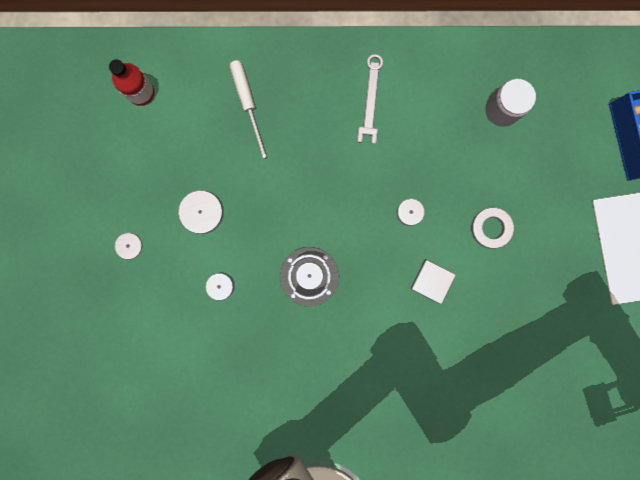

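View pics/scene0.png

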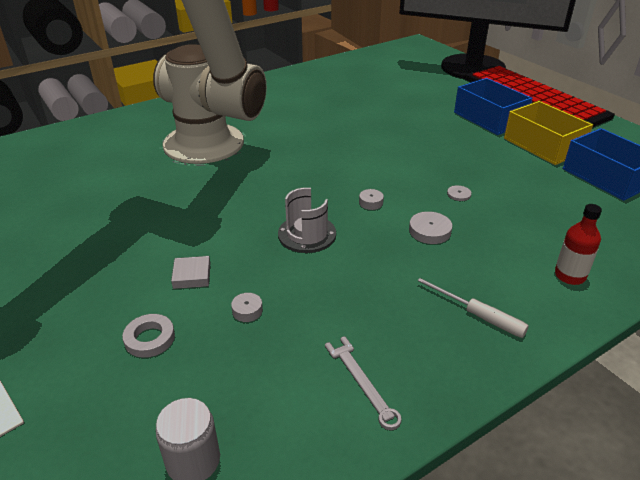

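View pics/wrist0.png

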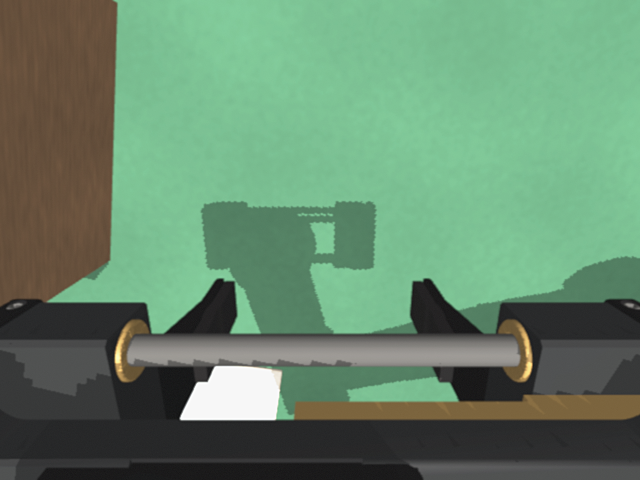

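Top view shows thick discs at (219,287) and (411,212), the thin one at (128,246) (clearly thinner in the scene view at (459,192)), and the gauge at (310,276). Next I measure their positions and the slot direction.

```bash
cat > h.py <<'E'
import numpy as np,cv2
def ray(c,u,v,z):
    M=np.array(c["world_to_cam"]);R=M[:3,:3];t=M[:3,3]
    d=R.T@np.array([(u-c["cx"])/c["fx"],-(v-c["cy"])/c["fy"],-1.]);o=-R.T@t
    return o+d*(z-o[2])/d[2]
def proj(c,p):
    M=np.array(c["world_to_cam"]);q=M[:3,:3]@p+M[:3,3]
    return c["cx"]-c["fx"]*q[0]/q[2], c["cy"]+c["fy"]*q[1]/q[2]
E
python3 - <<'E'
from station import capture
from h import *
for n in ["top","scene"]:
    c=capture(n);f=c["frame"]
    hsv=cv2.cvtColor(f,cv2.COLOR_RGB2HSV)
    m=((hsv[:,:,1]<50)&(hsv[:,:,2]>(150 if n=="top" else 70))).astype(np.uint8)
    k,l,st,ce=cv2.connectedComponentsWithStats(m)
    for i in range(1,k):
        if 150<st[i,4]<3000:
            cn=max(cv2.findContours((l==i).astype(np.uint8),0,1)[0],key=len)
            e=cv2.fitEllipse(cn)if len(cn)>5 else 0
            print(n,st[i],ce[i].round(1),e, [ray(c,*ce[i],z).round(4) for z in (.008,.02,.028)])
    if n=="top":
        cr=f[236:316,270:350]; cv2.imwrite("pics/g1.png",cv2.resize(cr,None,fx=7,fy=7,interpolation=2)[:,:,::-1])
    else:
        cr=f[170:260,260:350]; cv2.imwrite("pics/g2.png",cv2.resize(cr,None,fx=6,fy=6,interpolation=2)[:,:,::-1])
E
```

```text
top [357  54  26  90 889] [370.5 100.4] ((370.2122497558594, 103.75438690185547), (18.26698875427246, 98.41947937011719), 5.810123443603516) [array([ 0.8125, -0.1117,  0.008 ]), array([ 0.8089, -0.1104,  0.02  ]), array([ 0.8065, -0.1095,  0.028 ])]
top [230  60  36  98 748] [244.6  95.5] ((242.25039672851562, 88.07959747314453), (10.887200355529785, 115.97518157958984), 162.7084503173828) [array([0.8233, 0.139 , 0.008 ]), array([0.8196, 0.1376, 0.02  ]), array([0.8171, 0.1367, 0.028 ])]
top [ 499   78   37   38 1028] [517.6  96.2] ((517.4705200195312, 96.4126968383789), (35.11721420288086, 36.04734420776367), 16.882841110229492) [array([ 0.8198, -0.4059,  0.008 ]), array([ 0.8161, -0.4015,  0.02  ]), array([ 0.8137, -0.3986,  0.028 ])]
top [ 178  190   44   43 1466] [199.6 211.4] ((199.55618286132812, 211.38470458984375), (42.0106086730957, 42.80616760253906), 88.92156982421875) [array([0.5922, 0.2274, 0.008 ]), array([0.5909, 0.2251, 0.02  ]), array([0.5901, 0.2235, 0.028 ])]
top [398 198  27  27 561] [410.9 211.4] ((410.8577880859375, 211.3527374267578), (25.820262908935547, 26.24
[... 5437 characters left out ...]
334.73883056640625), (40.835819244384766, 51.465938568115234), 63.98880386352539) [array([ 0.5584, -0.349 ,  0.008 ]), array([ 0.5703, -0.351 ,  0.02  ]), array([ 0.5783, -0.3524,  0.028 ])]
scene [ 325  336   77   94 1403] [364.6 383.2] ((363.3596496582031, 381.4567565917969), (22.701274871826172, 120.7379150390625), 144.58645629882812) [array([ 0.828 , -0.1158,  0.008 ]), array([ 0.8353, -0.122 ,  0.02  ]), array([ 0.8401, -0.126 ,  0.028 ])]
scene [  0 380  24  57 721] [  7.8 412.3] ((8.285628318786621, 414.12860107421875), (21.78167152404785, 57.11812973022461), 171.1298370361328) [array([ 0.5911, -0.5652,  0.008 ]), array([ 0.6024, -0.5635,  0.02  ]), array([ 0.61  , -0.5624,  0.028 ])]
```

View pics/g1.png

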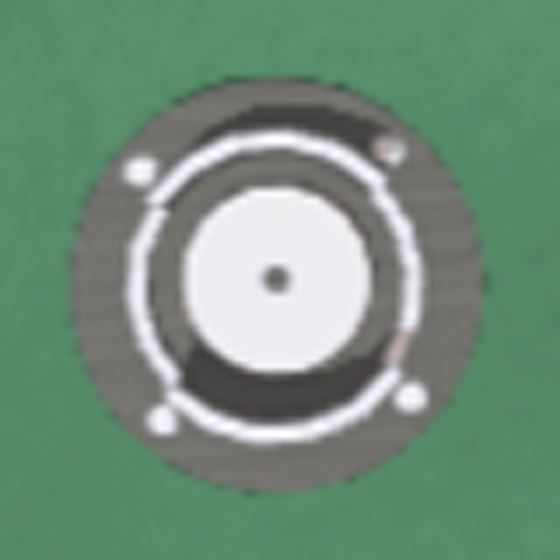

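View pics/g2.png

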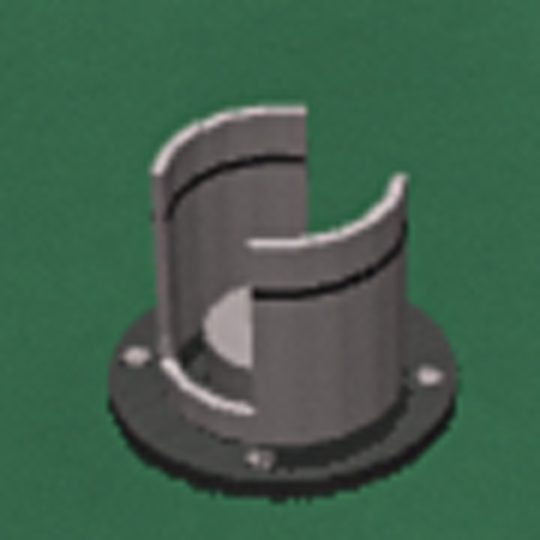

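Run:
```python
from station import capture
from h import *
c=capture("top");f=c["frame"]
hsv=cv2.cvtColor(f,cv2.COLOR_RGB2HSV)
m=(hsv[:,:,1]<60).astype(np.uint8)
k,l,st,ce=cv2.connectedComponentsWithStats(m)
i=l[296,300]; cn=max(cv2.findContours((l==i).astype(np.uint8),0,1)[0],key=len); e=cv2.fitEllipse(cn);print("foot",e,ray(c,*e[0],.006))
P=[ray(c,270+x/7-.5,236+y/7-.5,.086) for x,y in ((152,203),(385,185),(172,395),(398,372))]
for p in P:print(p.round(4))
def ang(a,b):
    d=b-a;return np.degrees(np.arctan2(d[1],d[0]))
print(ang(P[2],P[0]),ang(P[3],P[1]),"slot y dir",ang(P[1],P[0])-90,ang(P[3],P[2])-90, np.mean(P,0))
for n in("wrist",):pass
```

```text
foot ((308.8335266113281, 276.09942626953125), (58.24563217163086, 58.3792724609375), 37.17621612548828) [0.4638146  0.01327615 0.006     ]
[0.4858 0.0449 0.086 ]
[ 0.4901 -0.0158  0.086 ]
[0.4359 0.0399 0.086 ]
[ 0.4415 -0.0188  0.086 ]
5.719521097030089 3.5630411267845696 slot y dir 4.050962037223499 5.405908241456615 [0.46333541 0.01255766 0.086     ]
```

```bash
cat > d.py <<'E'
import sys,numpy as np
from scipy.spatial.transform import Rotation as Ro
from station import sense
T=dict(a=(.445,.188),b=(.5887,-.187),g=(.4636,.013))
def go(x,y,z):
    s=sense();R=s["ee_rot"];a=np.radians(94.7)
    Y=np.array([np.cos(a),np.sin(a),0]);Z=np.array([0,0,-1.]);D=np.c_[np.cross(Y,Z),Y,Z]
    print("t",round(s["time_s"],2),"tcp",s["tcp_pos"].round(4),"w",round(s["gripper_width"]*8.7,2),"F",s["wrist_force"].round(1))
    d=np.array([x,y,z])-s["tcp_pos"]
    print("tool now",(R.T@d*100).round(2),"tool goal",(D.T@d*100).round(2),"rot",np.degrees(Ro.from_matrix(R.T@D).as_rotvec()).round(2))
if __name__=="__main__":
    k=sys.argv[1];p=T[k] if k in T else tuple(map(float,k.split(",")))
    go(*p,float(sys.argv[2]))
E
python3 -m jog '[[0,0,0,0,0,6.3],[0,0,0,0,0,6.3],[0,0,0,0,0,0],[0,0,0,0,0,0],[0,0,0,0,0,0]]' 8.7; python3 d.py b 0.15
```

```text
time_s: 0.72
tcp_pos: [0.1864, -0.5965, 0.2225]
ee_rot: [[-0.996, -0.085, -0.0], [-0.085, 0.996, 0.0], [0.0, 0.0, -1.0]]
wrist_force: [-0.8, -0.1, -0.0]
gripper_width: 1.002
t 0.72 tcp [ 0.1864 -0.5965  0.2225] w 8.72 F [-0.8 -0.1 -0. ]
tool now [-43.57  37.38   7.25] tool goal [-43.45  37.52   7.25] rot [ 0.   -0.    0.18]
```

```bash
python3 -m jog '[[-2.9,2.5,0,0,0,0.2],[-2.9,2.5,0,0,0,0],[-2.9,2.5,0,0,0,0],[-2.9,2.5,0,0,0,0],[-2.9,2.5,0,0,0,0]]'
python3 -m jog '[[-2.9,2.5,0,0,0,0],[-2.9,2.5,0,0,0,0],[-2.9,2.5,0,0,0,0],[-2.9,2.5,0,0,0,0],[-2.9,2.5,0,0,0,0]]'
python3 -m jog '[[-2.9,2.5,1,0,0,0],[-2.9,2.5,1,0,0,0],[-2.9,2.5,1,0,0,0],[-2.9,2.5,1,0,0,0],[0,0,0,0,0,0]]'
python3 d.py b 0.10
```

```text
time_s: 1.13
tcp_pos: [0.3218, -0.4591, 0.2227]
ee_rot: [[-0.997, -0.081, 0.0], [-0.081, 0.997, -0.0], [-0.0, -0.0, -1.0]]
wrist_force: [0.6, -0.5, -0.3]
gripper_width: 1.004
time_s: 1.55
tcp_pos: [0.4567, -0.3227, 0.2229]
ee_rot: [[-0.997, -0.081, 0.001], [-0.081, 0.997, -0.0], [-0.001, -0.0, -1.0]]
wrist_force: [0.3, -0.5, 0.2]
gripper_width: 1.004
time_s: 1.97
tcp_pos: [0.5664, -0.211, 0.18]
ee_rot: [[-0.996, -0.087, -0.002], [-0.087, 0.996, 0.001], [0.001, 0.001, -1.0]]
wrist_force: [-0.3, -0.4, 0.3]
gripper_width: 0.998
t 1.97 tcp [ 0.5664 -0.211   0.18  ] w 8.68 F [-0.3 -0.4  0.3]
tool now [-2.44  2.19  8.  ] tool goal [-2.42  2.21  8.  ] rot [ 0.07 -0.08  0.26]
```

```bash
python3 -m jog '[[-1.2,1.1,2.5,0,0,0.1],[-1.2,1.1,2.5,0,0,0.1],[0,0,3,0,0,0],[0,0,0,0,0,0],[0,0,0,0,0,0]]'
python3 d.py b 0.003
python3 - <<'E'
from station import capture
from h import *
c=capture("wrist");cv2.imwrite("pics/w1.png",c["frame"][:,:,::-1])
print(proj(c,np.array([.5887,-.187,.02])))
E
```

```text
time_s: 2.38
tcp_pos: [0.5844, -0.1916, 0.1014]
ee_rot: [[-0.997, -0.077, -0.004], [-0.077, 0.997, -0.0], [0.004, 0.0, -1.0]]
wrist_force: [-0.3, -0.3, -0.3]
gripper_width: 0.996
t 2.38 tcp [ 0.5844 -0.1916  0.1014] w 8.66 F [-0.3 -0.3 -0.3]
tool now [-0.51  0.43  9.84] tool goal [-0.47  0.43  9.84] rot [ 0.01 -0.24 -0.27]
(np.float64(329.04341989965803), np.float64(252.27178192158695))
```

View pics/w1.png

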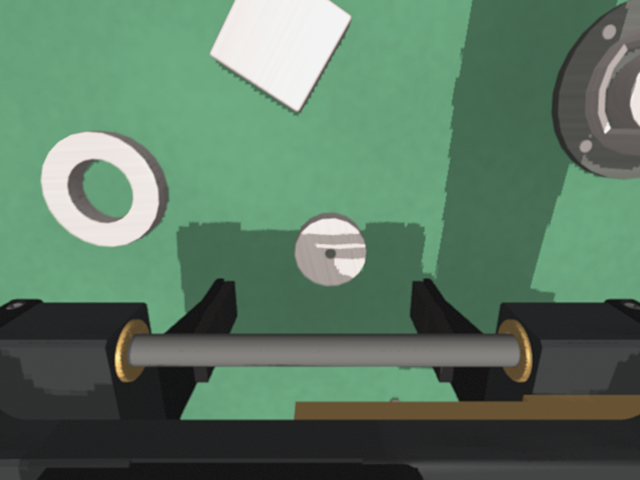

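The wrist view shows the disc centre at (330,253), against a predicted (329,252), so the position is confirmed. I'm descending.

```bash
python3 -m jog '[[-0.4,0.4,1,0,0,-0.2],[0,0,3,0,0,0],[0,0,3,0,0,0],[0,0,1,0,0,0],[0,0,0,0,0,0]]'; python3 d.py b 0.003
```

```text
time_s: 2.85
tcp_pos: [0.5877, -0.1873, 0.0208]
ee_rot: [[-0.997, -0.079, -0.004], [-0.079, 0.997, 0.0], [0.004, 0.001, -1.0]]
wrist_force: [-0.2, -0.5, -0.4]
gripper_width: 1.002
t 2.85 tcp [ 0.5877 -0.1873  0.0208] w 8.71 F [-0.2 -0.5 -0.4]
tool now [-0.11  0.02  1.78] tool goal [-0.1   0.02  1.78] rot [ 0.04 -0.24 -0.17]
```

```bash
python3 -m jog '[[0,0,0.8,0,-0.2,0],[0,0,0.8,0,0,0],[0,0,0,0,0,0],[0,0,0,0,0,0],[0,0,0,0,0,0]]'; python3 d.py b 0.003
python3 -m jog '[[0,0,0,0,0,0],[0,0,0,0,0,0],[0,0,0,0,0,0],[0,0,0,0,0,0],[0,0,0,0,0,0]]' 4.5
python3 -m jog '[[0,0,0,0,0,0],[0,0,0,0,0,0],[0,0,0,0,0,0],[0,0,0,0,0,0],[0,0,0,0,0,0]]' ; python3 d.py b .003
```

```text
time_s: 3.27
tcp_pos: [0.5898, -0.1873, 0.0074]
ee_rot: [[-0.997, -0.08, 0.005], [-0.08, 0.997, 0.0], [-0.005, -0.0, -1.0]]
wrist_force: [0.3, -0.3, 0.3]
gripper_width: 1.0
t 3.27 tcp [ 0.5898 -0.1873  0.0074] w 8.7 F [ 0.3 -0.3  0.3]
tool now [0.11 0.04 0.44] tool goal [0.11 0.04 0.44] rot [-0.02  0.29 -0.14]
time_s: 3.68
tcp_pos: [0.5892, -0.1872, 0.0067]
ee_rot: [[-0.997, -0.079, 0.004], [-0.079, 0.997, 0.0], [-0.004, -0.0, -1.0]]
wrist_force: [-0.4, -0.4, -0.2]
gripper_width: 0.705
time_s: 4.1
tcp_pos: [0.5891, -0.187, 0.0065]
ee_rot: [[-0.997, -0.079, 0.003], [-0.079, 0.997, 0.0], [-0.003, 0.0, -1.0]]
wrist_force: [-0.3, 1.6, 0.5]
gripper_width: 0.589
t 4.1 tcp [ 0.5891 -0.187   0.0065] w 5.13 F [-0.3  1.6  0.5]
tool now [0.05 0.01 0.35] tool goal [0.04 0.01 0.35] rot [ 0.01  0.19 -0.15]
```

```bash
python3 -m jog '[[0,0,-1,0,0,0],[0,0,-3,0,0,0],[0,0,-4,0,0,0],[0,0,-4,0,0,0],[0,0,-3,0,0,0]]'; python3 d.py g .16
```

```text
time_s: 4.52
tcp_pos: [0.589, -0.1877, 0.16]
ee_rot: [[-0.997, -0.08, 0.006], [-0.08, 0.997, -0.001], [-0.006, -0.001, -1.0]]
wrist_force: [0.4, 0.8, -2.8]
gripper_width: 0.59
t 4.52 tcp [ 0.589  -0.1877  0.16  ] w 5.13 F [ 0.4  0.8 -2.8]
tool now [10.9  21.01 -0.08] tool goal [10.85 21.03  0.  ] rot [-0.07  0.34 -0.14]
```

Holding it: wrist force is about −3 N. Moving over the gauge.

```bash
python3 -m jog '[[1.8,3.5,0,0,0.2,0],[1.8,3.5,0,0,0,0],[1.8,3.5,0,0,0,0],[1.8,3.5,0,0,0,0],[1.8,3.5,0,0,0,0]]'; python3 -m jog '[[1.8,3.5,0,0,0,0],[0,0,0,0,0,0],[0,0,0,0,0,0],[0,0,0,0,0,0],[0,0,0,0,0,0]]';python3 d.py g .12
python3 - <<'E'
from station import capture
from h import *
for n in("wrist","scene"):
  c=capture(n);cv2.imwrite(f"pics/{n}2.png",c["frame"][:,:,::-1] if n=="wrist" else cv2.resize(c["frame"][90:270,200:440],None,fx=3,fy=3)[:,:,::-1])
E
```

```text
time_s: 4.93
tcp_pos: [0.4832, -0.0192, 0.1565]
ee_rot: [[-0.997, -0.078, -0.001], [-0.078, 0.997, 0.0], [0.001, 0.0, -1.0]]
wrist_force: [0.9, 1.0, -3.0]
gripper_width: 0.587
time_s: 5.35
tcp_pos: [0.4646, 0.0129, 0.1566]
ee_rot: [[-0.997, -0.078, 0.0], [-0.078, 0.997, -0.0], [-0.0, -0.0, -1.0]]
wrist_force: [-0.1, -0.3, -3.2]
gripper_width: 0.587
t 5.35 tcp [0.4646 0.0129 0.1566] w 5.11 F [-0.1 -0.3 -3.2]
tool now [0.1  0.02 3.66] tool goal [0.1  0.02 3.66] rot [-0.01  0.   -0.21]
```

View pics/wrist2.png

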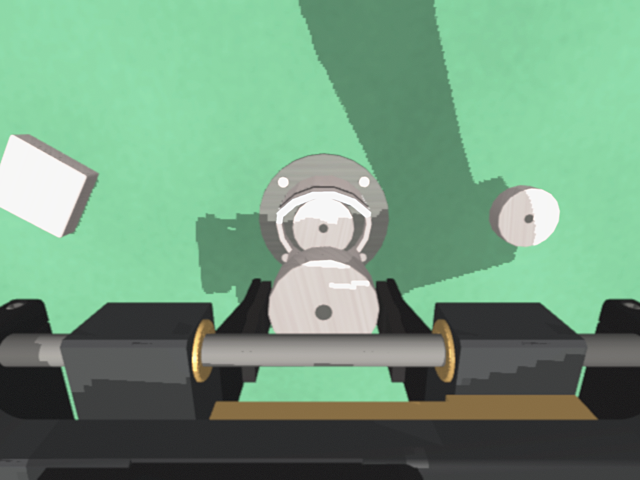

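View pics/scene2.png

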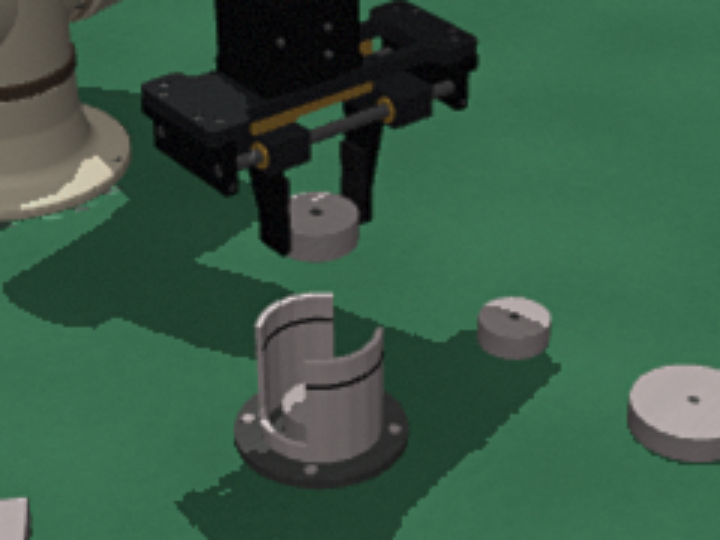

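The wrist view has gauge, inner disc and held disc all on column ~323. The scene view shows the disc level above the tube, so I'm lowering.

```bash
python3 -m jog '[[0.1,0,2,0,0,0],[0,0,2,0,0,0],[0,0,2,0,0,0],[0,0,2,0,0,0],[0,0,1,0,0,0]]'; python3 -m jog '[[0,0,1,0,0,0],[0,0,1,0,0,0],[0,0,0.4,0,0,0],[0,0,0,0,0,0],[0,0,0,0,0,0]]'; python3 d.py g .0345
```

```text
time_s: 5.87
tcp_pos: [0.4623, 0.012, 0.0641]
ee_rot: [[-0.997, -0.077, -0.004], [-0.077, 0.997, -0.001], [0.004, -0.001, -1.0]]
wrist_force: [-0.3, -0.1, -3.9]
gripper_width: 0.587
time_s: 6.28
tcp_pos: [0.4638, 0.0129, 0.0425]
ee_rot: [[-0.997, -0.078, -0.0], [-0.078, 0.997, -0.0], [0.0, -0.0, -1.0]]
wrist_force: [-0.3, 0.3, -3.3]
gripper_width: 0.59
t 6.28 tcp [0.4638 0.0129 0.0425] w 5.13 F [-0.3  0.3 -3.3]
tool now [0.02 0.01 0.8 ] tool goal [0.02 0.01 0.8 ] rot [-0.01 -0.01 -0.2 ]
```

```bash
python3 -m jog '[[0,0,0.3,0,0,0],[0,0,0.3,0,0,0],[0,0,0.1,0,0,0],[0,0,0,0,0,0],[0,0,0,0,0,0]]'; python3 d.py g .0345
```

```text
time_s: 6.7
tcp_pos: [0.4634, 0.0135, 0.0356]
ee_rot: [[-0.997, -0.079, 0.0], [-0.079, 0.997, 0.0], [-0.0, 0.0, -1.0]]
wrist_force: [0.2, 0.5, -4.2]
gripper_width: 0.589
t 6.7 tcp [0.4634 0.0135 0.0356] w 5.13 F [ 0.2  0.5 -4.2]
tool now [-0.02 -0.05  0.11] tool goal [-0.02 -0.05  0.11] rot [ 0.    0.01 -0.14]
```

```bash
python3 -m jog '[[0,0,0.1,0,0,0],[0,0,0.0,0,0,0],[0,0,0,0,0,0],[0,0,0,0,0,0],[0,0,0,0,0,0]]'; python3 d.py g .0345
```

```text
time_s: 7.12
tcp_pos: [0.4634, 0.0135, 0.0346]
ee_rot: [[-0.997, -0.079, 0.0], [-0.079, 0.997, 0.0], [-0.0, 0.0, -1.0]]
wrist_force: [0.7, 0.8, -3.1]
gripper_width: 0.591
t 7.12 tcp [0.4634 0.0135 0.0346] w 5.14 F [ 0.7  0.8 -3.1]
tool now [-0.02 -0.05  0.01] tool goal [-0.02 -0.05  0.01] rot [ 0.    0.01 -0.15]
```

```bash
python3 -m jog '[[0,0,0.1,0,0,0],[0,0,0.0,0,0,0],[0,0,0,0,0,0],[0,0,0,0,0,0],[0,0,0,0,0,0]]'; python3 d.py g .0345
```

```text
time_s: 7.53
tcp_pos: [0.4634, 0.0135, 0.0345]
ee_rot: [[-0.997, -0.08, 0.0], [-0.08, 0.997, -0.0], [-0.0, -0.0, -1.0]]
wrist_force: [-3.0, -0.4, 5.5]
gripper_width: 0.586
t 7.53 tcp [0.4634 0.0135 0.0345] w 5.1 F [-3.  -0.4  5.5]
tool now [-0.01 -0.05 -0.  ] tool goal [-0.01 -0.05 -0.  ] rot [-0.    0.02 -0.13]
```

Contact felt: the vertical force went from −3 to +5.5 N. I'm opening to 7.2 cm and rising straight up.

```bash
python3 -m jog '[[0,0,0,0,0,0],[0,0,0,0,0,0],[0,0,0,0,0,0],[0,0,0,0,0,0],[0,0,0,0,0,0]]' 7.2; python3 -m jog '[[0,0,-2,0,0,0],[0,0,-4,0,0,0],[0,0,-4,0,0,0],[0,0,-2.5,0,0,0],[0,0,0,0,0,0]]'; python3 d.py a .12
python3 - <<'E'
from station import capture
from h import *
for n in("wrist","scene"):
  c=capture(n);cv2.imwrite(f"pics/{n}3.png",c["frame"][:,:,::-1] if n=="wrist" else cv2.resize(c["frame"][150:270,240:400],None,fx=4,fy=4)[:,:,::-1])
E
```

```text
time_s: 7.95
tcp_pos: [0.4635, 0.0134, 0.0335]
ee_rot: [[-0.997, -0.079, 0.0], [-0.079, 0.997, 0.0], [-0.0, 0.0, -1.0]]
wrist_force: [-0.6, -0.4, 0.2]
gripper_width: 0.807
time_s: 8.37
tcp_pos: [0.4671, 0.0143, 0.1643]
ee_rot: [[-0.997, -0.081, 0.012], [-0.081, 0.997, 0.003], [-0.012, 0.002, -1.0]]
wrist_force: [-0.4, -0.3, -0.4]
gripper_width: 0.826
t 8.37 tcp [0.4671 0.0143 0.1643] w 7.19 F [-0.4 -0.3 -0.4]
tool now [ 0.86 17.48  4.46] tool goal [ 0.78 17.49  4.43] rot [ 0.11  0.72 -0.08]
```

View pics/wrist3.png

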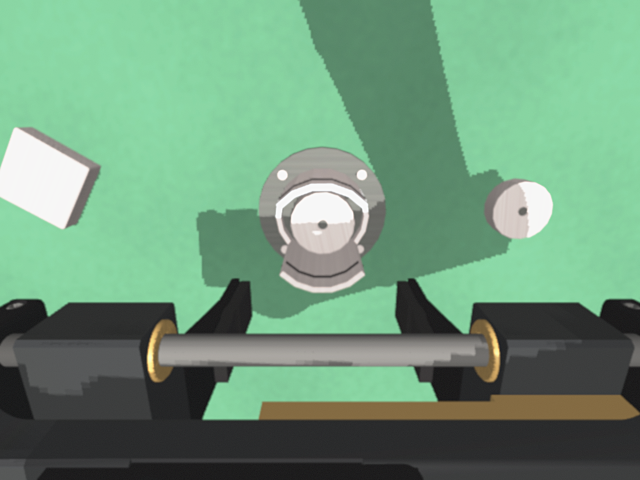

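View pics/scene3.png

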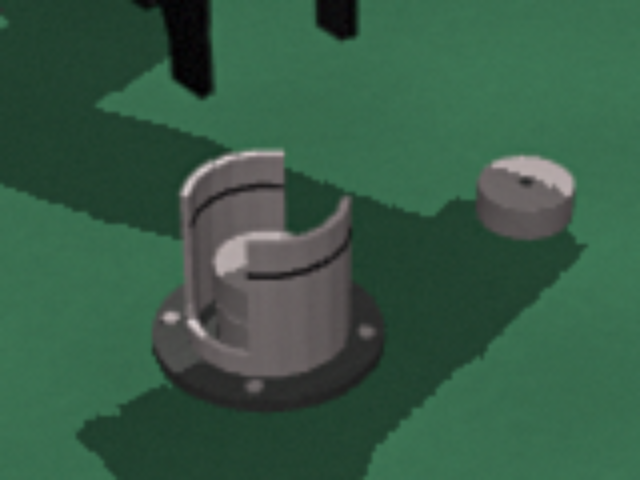

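The scene view shows the second disc flat on the first in the tube, around (245,270) in the crop. The other thick disc is still at (525,195). On to that one.

```bash
python3 -m jog '[[0.1,3.5,0,0,0,0],[0.1,3.5,0,0,0,0],[0.1,3.5,0,0,0,0],[0.1,3.5,0,0,0,0],[0.1,3.5,0,0,0,0]]' 8.7;python3 -m jog '[[0,0,2,0,0,0],[0,0,2,0,0,0],[0,0,2,0,0,0],[0,0,0,0,0,0],[0,0,0,0,0,0]]'; python3 d.py a .0065
python3 - <<'E'
from station import capture
from h import *
c=capture("wrist");cv2.imwrite("pics/w4.png",c["frame"][:,:,::-1])
print(proj(c,np.array([.445,.188,.02])))
E
```

```text
time_s: 8.88
tcp_pos: [0.4431, 0.1882, 0.1567]
ee_rot: [[-0.997, -0.079, -0.003], [-0.079, 0.997, -0.002], [0.003, -0.002, -1.0]]
wrist_force: [1.3, 0.0, 0.6]
gripper_width: 0.991
time_s: 9.3
tcp_pos: [0.4433, 0.1864, 0.0966]
ee_rot: [[-0.997, -0.079, -0.004], [-0.079, 0.997, -0.004], [0.004, -0.003, -1.0]]
wrist_force: [0.6, 0.8, -0.3]
gripper_width: 0.999
t 9.3 tcp [0.4433 0.1864 0.0966] w 8.69 F [ 0.6  0.8 -0.3]
tool now [-0.22  0.17  9.01] tool goal [-0.18  0.14  9.01] rot [-0.2  -0.25 -0.14]
(np.float64(325.47017360674), np.float64(250.8058833710489))
```

View pics/w4.png

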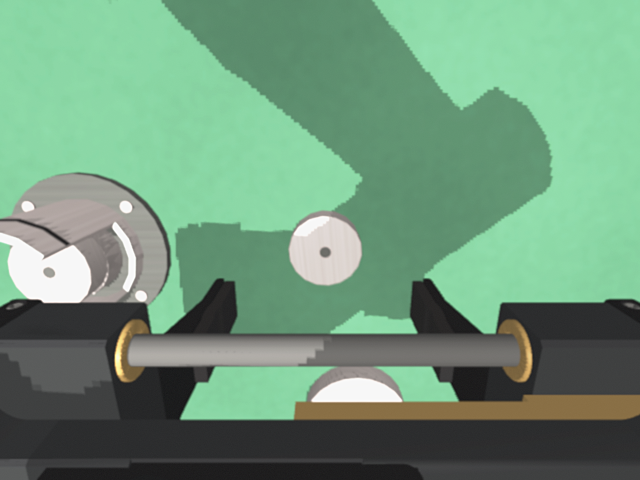

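The disc centre shows at (325,252), predicted (325.5,251). I'm descending and gripping.

```bash
python3 -m jog '[[-0.1,0.1,2.5,0,0,0],[0,0,2.5,0,0,0],[0,0,2,0,0,0],[0,0,0.5,0,0,0],[0,0,0,0,0,0]]'; python3 d.py a .0065
```

```text
time_s: 9.77
tcp_pos: [0.4453, 0.1881, 0.0231]
ee_rot: [[-0.997, -0.079, -0.001], [-0.079, 0.997, -0.001], [0.001, -0.001, -1.0]]
wrist_force: [-0.7, 0.2, 0.5]
gripper_width: 0.994
t 9.77 tcp [0.4453 0.1881 0.0231] w 8.65 F [-0.7  0.2  0.5]
tool now [ 0.03 -0.01  1.66] tool goal [ 0.03 -0.01  1.66] rot [-0.07 -0.08 -0.16]
```

```bash
python3 -m jog '[[0,0,0.8,0,0,0],[0,0,0.8,0,0,0],[0,0,0,0,0,0],[0,0,0,0,0,0],[0,0,0,0,0,0]]'; python3 -m jog '[[0,0,0,0,0,0],[0,0,0,0,0,0],[0,0,0,0,0,0],[0,0,0,0,0,0],[0,0,0,0,0,0]]' 4.5
python3 -m jog '[[0,0,0,0,0,0],[0,0,0,0,0,0],[0,0,0,0,0,0],[0,0,0,0,0,0],[0,0,0,0,0,0]]' ; python3 d.py a .0065
```

```text
time_s: 10.18
tcp_pos: [0.4457, 0.1888, 0.008]
ee_rot: [[-0.997, -0.079, 0.001], [-0.079, 0.997, 0.001], [-0.001, 0.001, -1.0]]
wrist_force: [0.6, 0.3, 0.3]
gripper_width: 0.995
time_s: 10.6
tcp_pos: [0.4454, 0.1886, 0.0076]
ee_rot: [[-0.997, -0.079, 0.0], [-0.079, 0.997, 0.0], [-0.0, 0.0, -1.0]]
wrist_force: [-0.3, 0.7, 0.2]
gripper_width: 0.704
time_s: 11.02
tcp_pos: [0.4452, 0.1883, 0.0075]
ee_rot: [[-0.997, -0.079, -0.0], [-0.079, 0.997, -0.0], [0.0, -0.0, -1.0]]
wrist_force: [0.4, -1.6, 0.6]
gripper_width: 0.59
t 11.02 tcp [0.4452 0.1883 0.0075] w 5.13 F [ 0.4 -1.6  0.6]
tool now [ 0.03 -0.03  0.1 ] tool goal [ 0.03 -0.03  0.1 ] rot [-0.02 -0.02 -0.15]
```

```bash
python3 -m jog '[[0,0,-1,0,0,0],[0,0,-3,0,0,0],[0,0,-4,0,0,0],[0,0,-4,0,0,0],[0,0,-4,0,0,0]]'; python3 -m jog '[[0,0,0,0,0,0],[0,0,0,0,0,0],[0,-3.5,0,0,0,0],[0,-3.5,0,0,0,0],[0,-3.5,0,0,0,0]]';python3 d.py g .16
```

```text
time_s: 11.43
tcp_pos: [0.4445, 0.1881, 0.1684]
ee_rot: [[-0.997, -0.079, -0.002], [-0.079, 0.997, -0.001], [0.002, -0.001, -1.0]]
wrist_force: [0.6, 0.8, -3.6]
gripper_width: 0.588
time_s: 11.85
tcp_pos: [0.4518, 0.0825, 0.1651]
ee_rot: [[-0.997, -0.081, -0.005], [-0.081, 0.997, -0.002], [0.005, -0.001, -1.0]]
wrist_force: [-0.1, 0.4, -2.4]
gripper_width: 0.587
t 11.85 tcp [0.4518 0.0825 0.1651] w 5.11 F [-0.1  0.4 -2.4]
tool now [-0.62 -7.02  0.51] tool goal [-0.6  -7.03  0.51] rot [-0.07 -0.28 -0.08]
```

```bash
python3 -m jog '[[-0.3,-3.5,0,0,0,0],[-0.3,-3.5,0,0,0,0],[0,0,0,0,0,0],[0,0,0,0,0,0],[0,0,0,0,0,0]]';python3 d.py g .0555
python3 - <<'E'
from station import capture
from h import *
c=capture("wrist");cv2.imwrite("pics/w5.png",c["frame"][:,:,::-1])
E
```

```text
time_s: 12.27
tcp_pos: [0.4642, 0.0143, 0.1657]
ee_rot: [[-0.997, -0.078, -0.004], [-0.078, 0.997, -0.001], [0.004, -0.0, -1.0]]
wrist_force: [0.3, 0.2, -2.6]
gripper_width: 0.587
t 12.27 tcp [0.4642 0.0143 0.1657] w 5.11 F [ 0.3  0.2 -2.6]
tool now [ 0.03 -0.12 11.02] tool goal [ 0.07 -0.12 11.02] rot [-0.02 -0.21 -0.22]
```

View pics/w5.png

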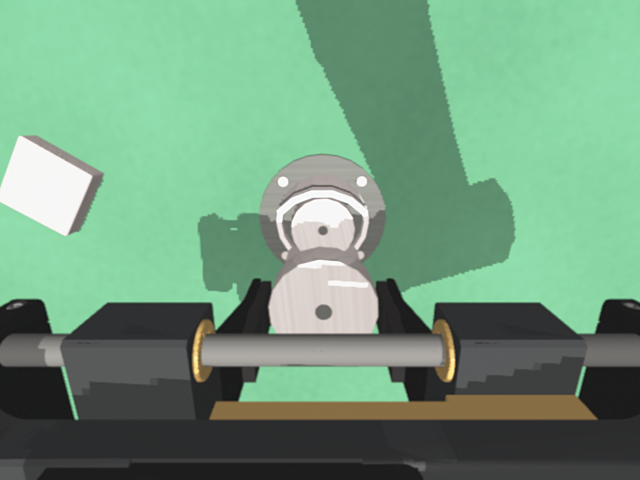

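The held disc's centre (323,312) and the tube (323,230) line up again. Lowering to just above contact.

```bash
python3 -m jog '[[0,-0.1,2,0,0,0],[0,0,2,0,0,0],[0,0,2,0,0,0],[0,0,2,0,0,0],[0,0,1,0,0,0]]'; python3 -m jog '[[0,0,1,0,0,0],[0,0,0.5,0,0,0],[0,0,0,0,0,0],[0,0,0,0,0,0],[0,0,0,0,0,0]]'; python3 d.py g .0555
```

```text
time_s: 12.73
tcp_pos: [0.4635, 0.0145, 0.0749]
ee_rot: [[-0.997, -0.081, -0.004], [-0.081, 0.997, -0.001], [0.005, -0.001, -1.0]]
wrist_force: [0.5, -0.2, -2.9]
gripper_width: 0.587
time_s: 13.15
tcp_pos: [0.4659, 0.0142, 0.063]
ee_rot: [[-0.997, -0.08, 0.001], [-0.08, 0.997, 0.0], [-0.001, 0.0, -1.0]]
wrist_force: [-0.1, -0.1, -2.9]
gripper_width: 0.583
t 13.15 tcp [0.4659 0.0142 0.063 ] w 5.07 F [-0.1 -0.1 -2.9]
tool now [ 0.24 -0.1   0.75] tool goal [ 0.23 -0.1   0.75] rot [ 0.01  0.07 -0.09]
```

```bash
python3 -m jog '[[0.2,-0.1,0.2,0,0,0],[0,0,0.3,0,0,0],[0,0,0.2,0,0,0],[0,0,0,0,0,0],[0,0,0,0,0,0]]'; python3 -m jog '[[0,0,0.05,0,0,0],[0,0,0,0,0,0],[0,0,0,0,0,0],[0,0,0,0,0,0],[0,0,0,0,0,0]]'; python3 d.py g .0555
```

```text
time_s: 13.57
tcp_pos: [0.4634, 0.0124, 0.0555]
ee_rot: [[-0.997, -0.079, 0.0], [-0.079, 0.997, 0.0], [-0.0, 0.0, -1.0]]
wrist_force: [0.4, -0.1, -1.0]
gripper_width: 0.586
time_s: 13.98
tcp_pos: [0.4635, 0.0123, 0.0554]
ee_rot: [[-0.997, -0.079, 0.0], [-0.079, 0.997, -0.0], [-0.0, -0.0, -1.0]]
wrist_force: [-3.0, -0.1, 5.5]
gripper_width: 0.585
t 13.98 tcp [0.4635 0.0123 0.0554] w 5.09 F [-3.  -0.1  5.5]
tool now [-0.02  0.06 -0.01] tool goal [-0.02  0.06 -0.01] rot [-0.01  0.01 -0.14]
```

Contact again at +5.5 N, at the expected height. Releasing and rising.

```bash
python3 -m jog '[[0,0,0,0,0,0],[0,0,0,0,0,0],[0,0,0,0,0,0],[0,0,0,0,0,0],[0,0,0,0,0,0]]' 7.2; python3 -m jog '[[0,0,-2,0,0,0],[0,0,-4,0,0,0],[0,0,-4,0,0,0],[0,0,-4,0,0,0],[0,0,-2,0,0,0]]'; python3 -m jog '[[0,0,0,0,0,0],[0,0,0,0,0,0],[0,0,0,0,0,0],[0,0,0,0,0,0],[0,0,0,0,0,0]]'
python3 - <<'E'
from station import capture
from h import *
for n in("wrist","scene"):
  c=capture(n);cv2.imwrite(f"pics/{n}6.png",c["frame"][:,:,::-1] if n=="wrist" else cv2.resize(c["frame"][165:265,250:370],None,fx=6,fy=6,interpolation=2)[:,:,::-1])
E
```

```text
time_s: 14.4
tcp_pos: [0.4636, 0.0124, 0.0549]
ee_rot: [[-0.997, -0.079, 0.0], [-0.079, 0.997, 0.0], [-0.0, 0.0, -1.0]]
wrist_force: [0.1, -0.3, -0.6]
gripper_width: 0.803
time_s: 14.82
tcp_pos: [0.4655, 0.0127, 0.2201]
ee_rot: [[-0.997, -0.08, 0.008], [-0.08, 0.997, 0.002], [-0.008, 0.001, -1.0]]
wrist_force: [-0.1, -0.1, 0.0]
gripper_width: 0.826
time_s: 15.23
tcp_pos: [0.4627, 0.0122, 0.2135]
ee_rot: [[-0.997, -0.079, -0.003], [-0.079, 0.997, -0.001], [0.003, -0.001, -1.0]]
wrist_force: [-0.7, 0.2, -0.7]
gripper_width: 0.827
```

View pics/wrist6.png

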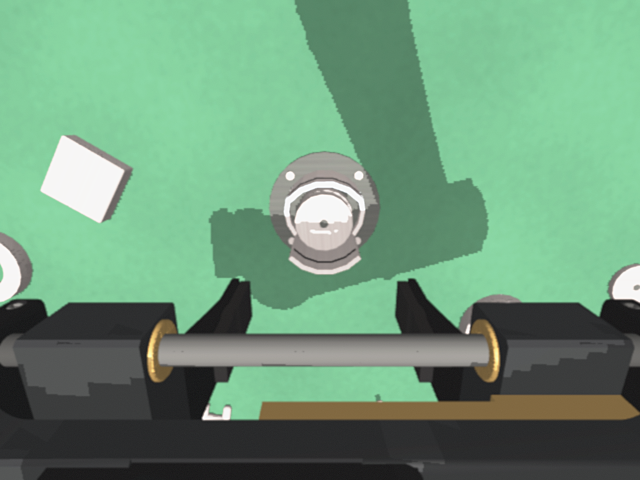

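View pics/scene6.png

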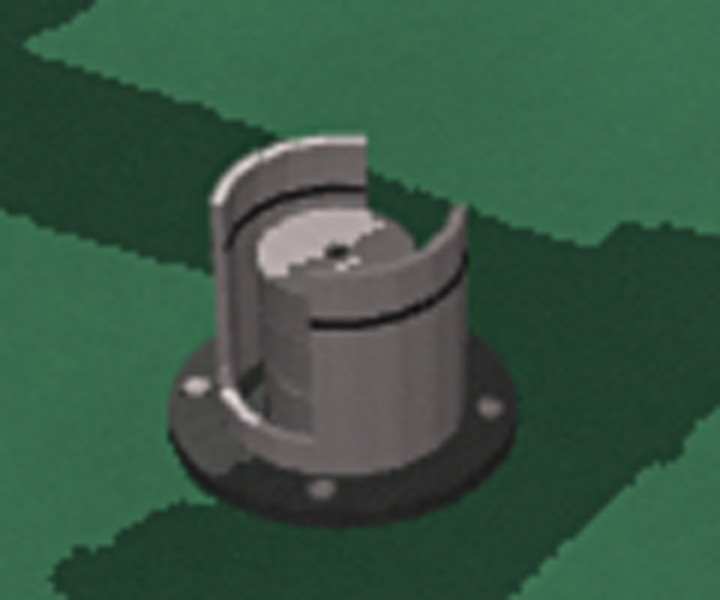

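The scene crop shows the top disc flat inside the tube, its centre hole at (338,252), with three stacked discs visible through the slot. The thin disc is still out at the right edge of the wrist view, and the gripper is clear. Handing in.

Run:
```python
from station import capture,sense,finish_job
from h import *
c=capture("scene")
# top-face hole position: where would it be at z=.068 vs camera
u,v=250+338/6,165+252/6
print("hole at z .068:",ray(c,u-.5,v-.5,.068).round(4), "pred", proj(c,np.array([.4636,.0125,.068])),(u,v))
print(sense()["joint_velocities"].round(1))
print(finish_job())
```

```text
hole at z .068: [0.4674 0.0112 0.068 ] pred (np.float64(305.35224349147114), np.float64(205.33360691665126)) (306.3333333333333, 207.0)
[-0.  -0.2  0.3  0.  -0.1 -0.1]
the job is handed in; nothing more can be done
None
```

I put the two loose 52 × 20 mm discs into the gauge tube on top of the one already there, and handed the job in at about 15 s of the 61 s allowed. The thin disc was never touched.

- **Placing:** both discs made contact at the expected heights (48 mm and 68 mm stack tops), at about 5.5 N. I then released them and drew the gripper clear.
- **Last pictures:** the top disc lies flat in the tube, and three discs are visible through the slot.
- **Small disagreement:** in the last scene picture, the hole in the top disc came out about 4 mm from where I released it, if its top is at 68 mm. That is roughly 2 pixels from a hand-read position, against a camera calibration good to about 2 mm. I took this as reading error and did not follow it up.
- **Not measured:** I did not measure the stack top against the black line in the images. The contact height at placing is the evidence for it.

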